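# Hold the throttle at the half-open mark

### The job

The carburettor on the grey fixture needs its throttle held half open while a colleague measures the slide, but the steel catch pot on the fixture's little stand blocks the lever's way. Lift the pot off, keeping it upright, set it down standing wholly on the round cork mat and let go of it; then swing the red-handled sprung lever round until its arm points into the green band of the scale, and finish while still holding it there with the gripper, without letting go. Do not push the other things on the bench about.

Things in the scene. Friction and masses are not known exactly. Their poses are not given: they have to be found in the camera images.
- fixture: Fixed grey steel base plate, 250 x 230 x 10 mm (x by y), carrying a clamped carburettor at its back (its top about 95 mm above the bench), a white arc-shaped scale with a green band in front of it, and a small round pot stand at its front. Origin on the bench under the plate, x from -115 to +135 mm; its -x side faces the robot (turned at most 0.25 rad).
- stand_top (a point): Centre of the flat top of the round aluminium pot stand, 72 mm diameter, 40 mm above the bench; the pot stands here at first, within 3 mm.
- lever_pivot (a point): Point on the vertical axis that the throttle lever turns about, 127 mm above the bench (at mid height of the lever's red handle). Fixed to the fixture.
- lever_grip (a point): Point at mid height on the axis of the lever's upright red round handle: a smooth plastic peg, 16 mm diameter, rising from 100 mm to 155 mm above the bench, 135 mm from the pivot axis. Below it is the flat 9 mm wide steel lever arm with a thin red centre line (top at 98 mm) and a round boss of 22 mm diameter (top at 99 mm).
- throttle_lever (a joint): Lever angle in rad: 0 at its rest stop, arm pointing to the left of the fixture's -x; grows counter-clockwise seen from above (handle moves to the robot's right); end stop 1.1. A spring returns it to 0: at the handle 2.5 N at rest, 8 N at the green band. The band spans 0.52 to 0.68; at 0.60 the arm points along the fixture's -x. With the pot on its stand the handle meets it at about 0.4.
- pot: Loose open steel catch pot, 0.25 kg, 60 mm diameter at the foot, 68 mm at the rim, 65 mm high, with a fixed arched handle over its mouth, total height 116 mm. Origin at the centre of its underside, z up; the handle's bar runs along its own y.
- pot_grip (a point): Middle of the pot handle's straight black bar, 12 mm diameter, 42 mm long along the pot's y axis, 110 mm above the pot's underside and 45 mm above its rim. Pinch it across the pot's x axis from above.
- mat: Fixed round cork mat, 100 mm diameter, 7 mm thick, lying either at the right of the bench beyond the clear parts box or at the front left. Origin at the centre of its underside on the bench.
- chain_lube: Bystander: upright spray can with a blue cap, 66 mm diameter, 210 mm high, at the back of the bench. Origin at its underside.
- thread_lock: Bystander: small red bottle with a black nozzle, 36 mm diameter, 95 mm high, at the back of the bench. Origin at its underside.
- parts_tin: Bystander: yellow tin, 57 x 87 x 25 mm, at the front left or, when the mat is there, at the right. Origin at its underside.
- masking_tape: Bystander: roll of masking tape lying flat, 58 mm diameter, 19 mm high, at the front right. Origin at its underside.

How it is judged:
By the outcome, as a careful person would: the job done as asked, in the order asked, and still so for the second after the job is handed in, while the arm keeps its last pose, push and grip.
It also fails if it takes over 54 s, if anything falls off the work surface, if the arm or the gripper's body presses on something with over 40 N, if the wrist force passes 120 N, or if a joint passes its speed limit or range.

### The arm

A 6-joint arm with a two-finger parallel gripper is mounted at the origin on the work surface; the furniture and walls round the work are solid. World frame = base frame: x ahead of the robot, y to its left, z up, the work surface at z = 0. Lengths are in m, angles in rad, forces in N, time in s.
With the tool pointing down it reaches from about 0.35 to 0.725 m from the base axis. Payload 6 kg.
Tool frame: the origin (TCP) lies on the centre line of the jaws, within the pads' length; the fingertips stand 17 mm ahead of it and the grasp point (between the pads) lies 2 mm behind it; z points along the fingers, y is the line along which they close (so a half turn about z gives the same grasp; the last joint's range is limited). The gripper opens to 85 mm and grips with 20 to 120 N. Pads are 22 mm wide; open, the fingers measure 114 mm over their backs; the gripper's body (76 mm by 85 mm) begins 54 mm behind the grasp point. The pads swing forward as they close: fully open they stand 13 mm farther back than shut.
Start: joints at [1.594, 0.04, 0.085, 0, -1.615, -0.334], TCP at [0.183, 0.571, 0.248] pointing down, gripper open.
Joint ranges: [-2.56, 2.56], [-1.29, 2.01], [-1.08, 1.49], [-3.29, 1.98], [-2.81, -0.18], [-2.99, 2.99]. Speed limits (rad/s): [2.57, 2.57, 3.01, 3.14, 3.14, 3.14].

### API

Orientations are given as a unit quaternion [w, x, y, z].
In Python, from cell import readout, vision, job_done gives the robot as it stands.
- The arm moves only by the tool move_tool, called after "Call:" by a JSON object that holds its "name" and its "arguments", one argument or row to a line. Schema: {"type":"object","properties":{"offsets":{"type":"array","items":{"type":"number"},"minItems":7,"maxItems":56},"clamp_n":{"type":"number"},"only":{"type":"string"},"quiet":{"type":"boolean"},"lines":{"type":"string"}},"required":["offsets"],"additionalProperties":false}. offsets is one flat list of numbers that holds 1 to 8 rows one after another, with no inner brackets; each row has 7 numbers: a rotation vector rx, ry, rz in a scale on which 1.0 is pi rad, then dx, dy, dz in normalised numbers (1 is 0.2 m), then the finger opening in m; each row shifts and turns the commanded pose from where the row before left it, along the tool's axes as they then stand; what a row does not reach is not made up. A row lasts 1/10 s, in which the tool goes at most 0.05 m and 0.15 rad, less where a joint would pass 70% of its speed; a pose out of reach is approached as far as the arm can. The fingers move at their own pace and stop on an object; clamp_n is the grip in N (left out, the last holds). Time passes only in rows, so rows that do not move let the fingers close. The tool returns the time, the measured TCP pose, the force, the opening and the grip force at its end. only (a regular expression) keeps the lines of the reply that match it, lines (a string "A,B") keeps lines A to B, and quiet returns only ok. No shift or turn number may pass 1 either way. Input that does not fit is refused with a message, and nothing moves.
- readout.observe(): the state, without advancing time (a new reading comes with each control period).
- vision.snapshot(name): name is "scene" or "top" or "wrist"; returns (picture, depth): 400x640x3 uint8, red, green, blue; 400x640 float32, m along the optical axis (not along the pixel's ray), 0 where there is no reading.
- vision.calibration(name): a dict with "K" (3x3 intrinsics, pixels), "rvec" (rotation vector, rad) and "tvec" (3), from world to camera coordinates, as OpenCV has them. Camera axes: x right, y down, z forward; pixel columns grow to the right and rows downward; lengths in m; the calibration is good to about 2 mm. A picture is of the moment at which its call begins: read the wrist's pose just before it. calibration takes no time and is no camera call; for the wrist camera it gives the pose at the moment of the call.
- job_done(): hands the job in; it is judged then, once.
The state is a dict: "t": time; "joints": joint angles; "joint_velocities": joint speeds; "tau": joint torques, N m; "ee_pos": TCP position; "orientation": TCP orientation; "wrist_force": force on the tool from outside, world axes, zero at the start; "moment": the same for the moment, N m; "finger_gap": finger opening in m; "gripper_force": force on a finger pad.
Only numpy, scipy, OpenCV 4.12 (cv2) and the standard library are available. Lean on these libraries where they do the work, as an engineer would, in place of code of your own. Each camera call takes 0.05 s, during which the arm holds its last target. There are 200 camera calls.

## Working session

There is one attempt and no reset: what is moved stays moved. The work goes in short steps, Python scripts to look and compute and a tool call to move; the robot and the scene stay as the last step left them, time stands still between calls to the robot, and variables do not carry over. Pictures are saved under pics/ and viewed, at most 10 in all, crops included, and the job is handed in when it is done.

```bash
ls; mkdir -p pics
```

Create h.py:
```python
import numpy as np, cv2
from cell import readout, vision
def snap(n,f):
    c=vision.calibration(n); p,d=vision.snapshot(n)
    cv2.imwrite(f'pics/{f}.png',p[:,:,::-1]); np.savez(f'pics/{f}.npz',p=p,d=d,K=c['K'],r=c['rvec'],t=c['tvec'])
def ray(f,u,v):
    z=np.load(f'pics/{f}.npz'); R=cv2.Rodrigues(z['r'])[0]; t=z['t'].ravel()
    k=np.linalg.inv(z['K'])@[u,v,1]; return -R.T@t, R.T@k
def atz(f,u,v,h):
    o,d=ray(f,u,v); return o+d*(h-o[2])/d[2]
def dep(f,u,v):
    z=np.load(f'pics/{f}.npz'); o,d=ray(f,u,v); return o+d*z['d'][int(v),int(u)]
def tri(*a):
    A=np.zeros((3,3));b=np.zeros(3)
    for f,u,v in a:
        o,d=ray(f,u,v); d/=np.linalg.norm(d); P=np.eye(3)-np.outer(d,d); A+=P;b+=P@o
    x=np.linalg.solve(A,b); return x
def proj(f,X):
    z=np.load(f'pics/{f}.npz'); return cv2.projectPoints(np.float64([X]),z['r'],z['t'],z['K'],None)[0].ravel()
```

Run:
```python
from h import *
print(readout.observe())
for n in ('top','scene'): snap(n,n+'0')
for n in ('top','scene'):
    z=np.load(f'pics/{n}0.npz'); print(n,ray(n+'0',320,200))
```

```text
pics
{'t': 0.0, 'joints': array([ 1.59371187e+00,  4.08312923e-02,  8.38108448e-02, -4.76426401e-04,
       -1.61553468e+00, -3.33695041e-01]), 'joint_velocities': array([ 4.91630566e-04, -9.03839415e-05,  3.80725501e-04, -1.17073091e-04,
        7.43306782e-04, -2.19987137e-04]), 'tau': array([ 1.20170612e-04, -3.68203712e+01,  3.47417414e+01,  6.93218172e+00,
       -5.49501245e-03, -4.55562414e-06]), 'ee_pos': array([0.18330777, 0.5709888 , 0.24726534]), 'orientation': array([ 9.07669552e-04,  9.87952492e-01, -1.54754783e-01, -7.82384622e-05]), 'wrist_force': array([-0.57376557,  0.25434858,  0.46210673]), 'moment': array([ 0.02611324, -0.06246522, -0.01686743]), 'gripper_force': 0.0, 'finger_gap': 0.08571166863847264}
top (array([0.43549529, 0.00460109, 1.186701  ]), array([ 0.09740969, -0.01856225, -0.9950749 ]))
scene (array([ 0.11615094, -0.88452889,  0.81714499]), array([ 0.33744668,  0.72914046, -0.59542543]))
```

View pics/top0.png

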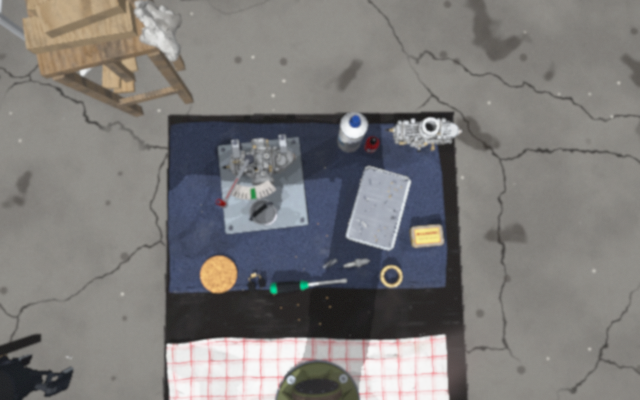

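View pics/scene0.png

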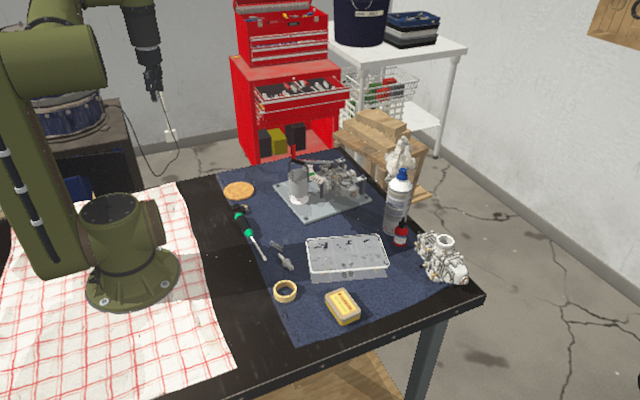

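Top view: up = +x and left = +y. The mat is at about (219,274), front left; the pot is at about (263,211), the lever's red handle at (222,203) and the scale's green band at (253,193). In the scene view the pot is at about (298,180), the mat at (238,190) and the red handle at (293,155). I'll enlarge both.

Run:
```python
from h import *
a=cv2.imread('pics/top0.png')[125:300,190:320]; b=cv2.imread('pics/scene0.png')[135:225,215:380]
a=cv2.resize(a,None,fx=4.5/1.35,fy=4.5/1.35,interpolation=cv2.INTER_CUBIC); a=cv2.resize(a,(433,583))
cv2.imwrite('pics/c1.png',cv2.resize(cv2.imread('pics/top0.png')[130:240,200:320],(655,600),interpolation=cv2.INTER_CUBIC))
cv2.imwrite('pics/c2.png',cv2.resize(b,(800,436),interpolation=cv2.INTER_CUBIC))
for u,v,h in [(219,274,.007),(262,212,.11),(222,203,.155),(253,193,.03)]: print(atz('top0',u,v,h),dep('top0',u,v))
# mat by colour
z=np.load('pics/top0.npz');hsv=cv2.cvtColor(z['p'],cv2.COLOR_RGB2HSV)
m=cv2.inRange(hsv,(8,80,120),(25,255,255));m[:,:190]=0;m[:,245:]=0;m[:240]=0;m[300:]=0
M=cv2.moments(m,True);u,v=M['m10']/M['m00'],M['m01']/M['m00'];print('mat',u,v,M['m00'],atz('top0',u,v,.007))
```

```text
[0.35122291 0.26375436 0.007     ] [0.35127355 0.26359865 0.0077088 ]
[0.51256678 0.13290651 0.11      ] [0.51727655 0.14074715 0.0442037 ]
[0.533014   0.22497232 0.155     ] [0.53418856 0.22762658 0.14257367]
[0.57105611 0.16691311 0.03      ] [0.56629442 0.16121176 0.07063013]
mat 218.24886877828055 273.89321266968324 1105.0 [0.35155215 0.26581149 0.007     ]
```

View pics/c1.png

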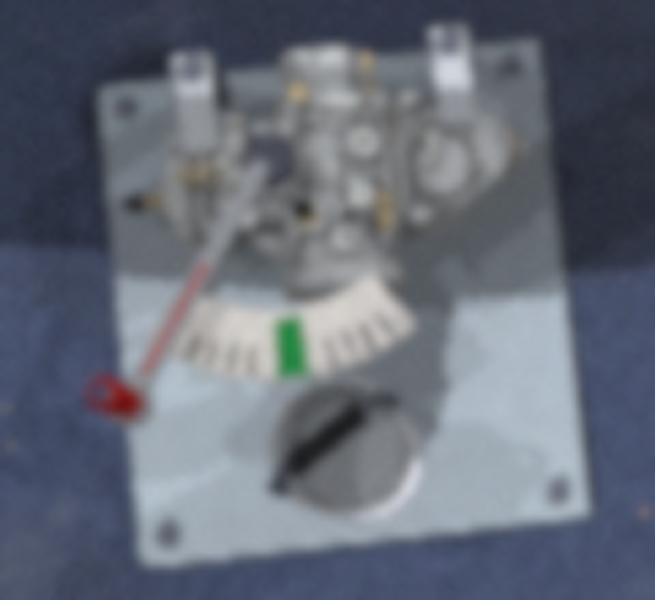

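View pics/c2.png

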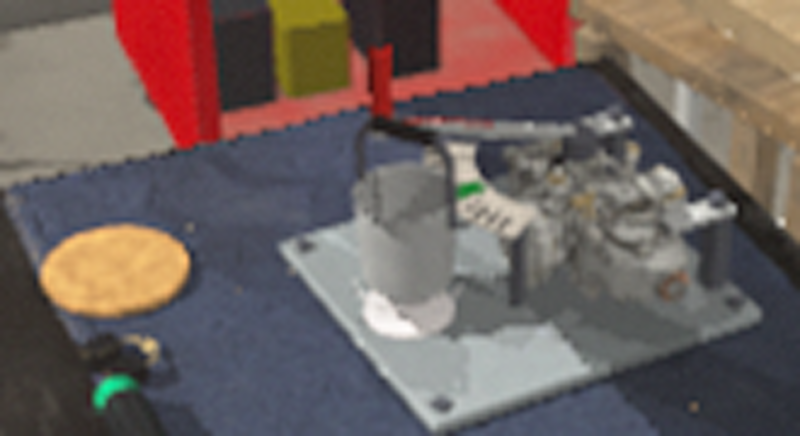

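In the top crop the bar runs from about (290,468) to (370,408) and the handle's top is at about (100,392). In the scene crop the bar's middle is at about (405,130) and the handle's top at (381,48). I'll triangulate and plan the first move.

Add to h.py:
```python
from scipy.spatial.transform import Rotation as Ro
def to(p,yawy=None):
    """delta in tool axes to world p; rz to bring the tool y line to heading yawy (mod pi)"""
    s=readout.observe(); w,x,y,z=s['orientation']; R=Ro.from_quat([x,y,z,w]).as_matrix()
    out=R.T@(np.array(p)-s['ee_pos']); print('pos',s['ee_pos'].round(4),'delta',out.round(4),end=' ')
    a=np.arctan2(R[1,1],R[0,1]); print('yaw_y',round(a,3),'tilt',(R[:,2]).round(3),end=' ')
    if yawy is not None: print('rz',round(-((yawy-a+np.pi/2)%np.pi-np.pi/2),3),end='')
    print()
```

Run:
```python
from h import *
c1=lambda u,v:('top0',200+u/5.458,130+v/5.458)
c2=lambda u,v:('scene0',215+u/4.848,135+v/4.848)
print('bar',tri(c1(330,438),c2(405,130)))
print('ends',atz(*c1(290,468),.15),atz(*c1(370,408),.15))
print('htop',tri(c1(100,392),c2(381,48)),'hbot',tri(c1(135,405),c2(380,118)))
print('pivot',atz(*c1(265,165),.098))
for q in [(100,85),(537,38),(140,567),(590,515)]: print('plate',atz(*c1(*q),.01))
to([.42,.15,.30],0.65)
snap('wrist','w0')
o,d=ray('w0',320,200);print(o,d)
```

```text
bar [0.51365168 0.13176791 0.15183755]
ends [0.50086641 0.14986182 0.15      ] [0.52732326 0.11386038 0.15      ]
htop [0.53696277 0.23441448 0.15188551] hbot [0.53430451 0.22959201 0.10145505]
pivot [0.64929655 0.16876612 0.098     ]
plate [0.70983511 0.26716121 0.01      ]
plate [0.73157208 0.04082177 0.01      ]
plate [0.46072343 0.24542662 0.01      ]
plate [0.48313021 0.01698872 0.01      ]
pos [0.1833 0.571  0.2473] delta [ 0.3541  0.3286 -0.0521] yaw_y -1.882 tilt [-0.    -0.002 -1.   ] rz 0.61
[0.26318415 0.5454924  0.37396155] [-0.29935803  0.08259999 -0.95078754]
```

The bar is at about (0.514, 0.132, 0.151) and its grip heading is 0.63. The fixture is turned about 0.094, with the pivot at about (0.652, 0.167). I'll move over the pot.

The rows are not in the units I measure in: shifts go in shares of 0.2 m and turns go in shares of pi rad. I convert before sending: 0.0374 m is 0.187, 0.0264 m is 0.132.

Call:
{"name": "move_tool", "arguments": {
  "offsets": [0, 0, 0, 0.187, 0.132, -0.01, 0.085, 0, 0, 0, 0.187, 0.132, -0.01, 0.085, 0, 0, 0, 0.187, 0.132, -0.01, 0.085, 0, 0, 0, 0.187, 0.132, -0.01, 0.085, 0, 0, 0, 0.187, 0.132, -0.01, 0.085, 0, 0, 0, 0.187, 0.132, -0.01, 0.085, 0, 0, 0, 0.187, 0.132, -0.01, 0.085, 0, 0, 0, 0.187, 0.132, -0.01, 0.085]
}}

```text
t: 0.95
ee_pos: [0.4044, 0.277, 0.2644]
orientation: [-0.0, 0.988, -0.155, -0.0]
wrist_force: [1.2, 0.6, 0.2]
finger_gap: 0.0852
gripper_force: 0.0
```

Call:
{"name": "move_tool", "arguments": {
  "offsets": [0, 0, 0, 0.187, 0.132, -0.01, 0.085, 0, 0, 0, 0.187, 0.132, -0.01, 0.085, 0, 0, 0, 0.187, 0.132, -0.01, 0.085, 0, 0, 0.0382, 0.187, 0.132, 0, 0.085, 0, 0, 0.0414, 0, 0, 0, 0.085, 0, 0, 0.0414, 0, 0, 0, 0.085, 0, 0, 0.0414, 0, 0, 0, 0.085, 0, 0, 0.035, 0, 0, 0, 0.085]
}}

```text
t: 1.75
ee_pos: [0.5139, 0.1321, 0.2699]
orientation: [0.0, 0.892, -0.451, -0.0]
wrist_force: [0.0, 0.7, 0.6]
finger_gap: 0.0849
gripper_force: 0.0
```

Call:
{"name": "move_tool", "arguments": {
  "offsets": [0, 0, 0, 0, 0, 0, 0.085, 0, 0, 0, 0, 0, 0, 0.085]
}}

```text
t: 1.95
ee_pos: [0.5138, 0.1324, 0.2701]
orientation: [0.0, 0.894, -0.447, -0.0]
wrist_force: [-0.1, -0.2, 0.9]
finger_gap: 0.085
gripper_force: 0.0
```

Run:
```python
from h import *
to([.514,.132,.25],.634)
snap('wrist','w1')
```

```text
pos [0.5138 0.1324 0.2701] delta [0.0004 0.0001 0.0201] yaw_y -2.499 tilt [-0. -0. -1.] rz 0.009
```

View pics/w1.png

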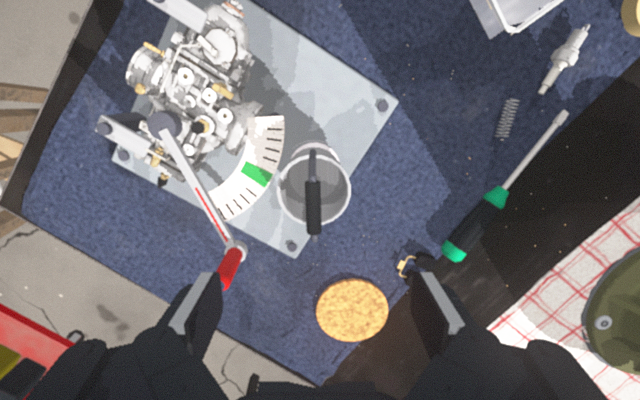

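Wrist view: the bar runs from (313,182) to (313,235), so it lies along the tool x axis. The pot rim centre is at about (314,186), the lever's handle foot at (236,248), its top at (225,284), the pivot boss at (166,125) and the mat centre at (352,310).

Run:
```python
from h import *
T=('top0',200+330/5.458,130+438/5.458);S=('scene0',215+405/4.848,135+130/4.848)
W=('w1',313,209)
print('bar TW',tri(T,W),'SW',tri(S,W),'TSW',tri(T,S,W))
e1,e2=atz('w1',313,183,.15),atz('w1',313,235,.15);d=e2-e1;print('ends',e1,e2,np.linalg.norm(d),'perp',(np.arctan2(d[1],d[0])+np.pi/2))
for u,v in [(313,200),(313,210),(313,220)]: print('dep',dep('w1',u,v))
z=np.load('pics/w1.npz');hsv=cv2.cvtColor(z['p'],cv2.COLOR_RGB2HSV)
m=cv2.inRange(hsv,(8,80,120),(25,255,255));m[:,:300]=0;m[:,395:]=0;m[:270]=0;m[350:]=0
c=max(cv2.findContours(m,0,2)[0],key=cv2.contourArea);e=cv2.fitEllipse(c);print(e);print('mat',atz('w1',*e[0],.007),dep('w1',*e[0]))
print('rim',atz('w1',314,186,.105))
print('hbot',atz('w1',236,248,.099),'htop',atz('w1',225,284,.155),'piv',atz('w1',166,125,.1),dep('w1',166,125))
to([.5138,.1324,.152],.634)
```

```text
bar TW [0.51427442 0.13227219 0.159897  ] SW [0.51398227 0.136217   0.14969513] TSW [0.51383075 0.13376604 0.15136773]
ends [0.52565933 0.11992694 0.15      ] [0.49986399 0.15458637 0.15      ] 0.0432050452166333 perp 3.781404594591958
dep [0.51877417 0.12908977 0.15660737]
dep [0.5142253  0.13518666 0.15773904]
dep [0.50922598 0.14191192 0.15713826]
((351.7526550292969, 310.00830078125), (62.819549560546875, 72.32864379882812), 86.08402252197266)
mat [0.35243484 0.26500941 0.007     ] [0.35253063 0.26491891 0.00717642]
rim [0.5162678  0.13163406 0.105     ]
hbot [0.53889506 0.2296405  0.099     ] htop [0.53317374 0.23218386 0.155     ] piv [0.65063589 0.16564138 0.1       ] [0.65152538 0.16667376 0.09695357]
pos [0.5138 0.1324 0.2702] delta [ 0.     -0.      0.1182] yaw_y -2.499 tilt [-0. -0. -1.] rz 0.009
```

Converted, 0.04 m is 0.2, 0.03 m is 0.15.

Call:
{"name": "move_tool", "arguments": {
  "offsets": [0, 0, 0, -0.005, -0.005, 0.2, 0.06, 0, 0, 0, 0, 0, 0.2, 0.06, 0, 0, 0, 0, 0, 0.15, 0.05, 0, 0, 0, 0, 0, 0.055, 0.05, 0, 0, 0, 0, 0, 0, 0.05],
  "clamp_n": 50
}}

```text
t: 2.5
ee_pos: [0.5136, 0.1334, 0.1482]
orientation: [0.001, 0.894, -0.448, -0.001]
wrist_force: [0.4, 0.2, 0.2]
finger_gap: 0.05
gripper_force: 0.0
```

Call:
{"name": "move_tool", "arguments": {
  "offsets": [0, 0, 0, 0, 0, 0, 0.0, 0, 0, 0, 0, 0, 0, 0.0, 0, 0, 0, 0, 0, 0, 0.0, 0, 0, 0, 0, 0, 0, 0.0, 0, 0, 0, 0, 0, 0, 0.0],
  "clamp_n": 50
}}

```text
t: 3.0
ee_pos: [0.5151, 0.134, 0.1513]
orientation: [-0.001, 0.894, -0.449, 0.001]
wrist_force: [1.4, -0.4, 6.7]
finger_gap: 0.0099
gripper_force: 49.0
```

Converted, -0.02 m is -0.1, -0.015 m is -0.075.

Call:
{"name": "move_tool", "arguments": {
  "offsets": [0, 0, 0, 0, 0, -0.025, 0, 0, 0, 0, 0, 0, -0.05, 0, 0, 0, 0, 0, 0, -0.075, 0, 0, 0, 0, 0, 0, -0.1, 0, 0, 0, 0, 0, 0, -0.1, 0, 0, 0, 0, 0, 0, -0.1, 0, 0, 0, 0, 0, 0, -0.05, 0, 0, 0, 0, 0, 0, 0, 0],
  "clamp_n": 50
}}

```text
t: 3.8
ee_pos: [0.5146, 0.134, 0.2514]
orientation: [-0.001, 0.894, -0.449, 0.001]
wrist_force: [0.3, -0.1, -2.0]
finger_gap: 0.0103
gripper_force: 48.8
```

Run:
```python
from h import *
snap('wrist','w2')
to([.352,.265,.25])
```

```text
pos [0.5141 0.134  0.2497] delta [-0.2019  0.0518 -0.0003] yaw_y -2.502 tilt [ 0.     0.001 -1.   ]
```

View pics/w2.png

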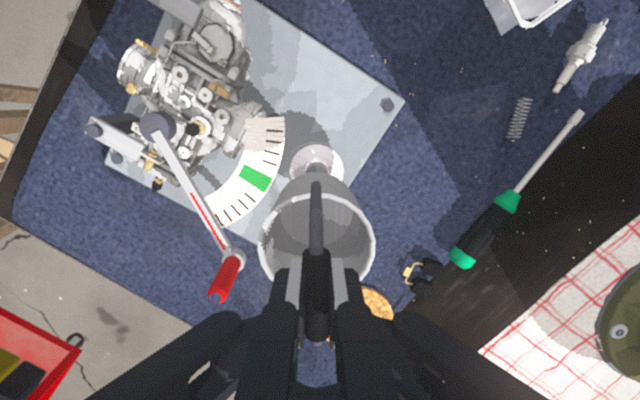

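The pot is held by its bar and hangs upright, centred at (316,235), with a load of about 2 N. I'll carry it to the mat.

Converted, -0.034 m is -0.17, -0.028 m is -0.14.

Call:
{"name": "move_tool", "arguments": {
  "offsets": [0, 0, 0, -0.06, 0.015, 0, 0, 0, 0, 0, -0.14, 0.035, 0, 0, 0, 0, 0, -0.17, 0.045, 0, 0, 0, 0, 0, -0.17, 0.045, 0, 0, 0, 0, 0, -0.17, 0.045, 0, 0, 0, 0, 0, -0.14, 0.035, 0, 0, 0, 0, 0, -0.1, 0.025, 0, 0, 0, 0, 0, -0.06, 0.015, 0, 0]
}}

```text
t: 4.65
ee_pos: [0.3498, 0.2656, 0.2482]
orientation: [0.001, 0.894, -0.448, -0.0]
wrist_force: [0.3, -0.6, -2.7]
finger_gap: 0.0101
gripper_force: 48.7
```

Call:
{"name": "move_tool", "arguments": {
  "offsets": [0, 0, 0, 0, 0, 0.075, 0, 0, 0, 0, 0, 0, 0.15, 0, 0, 0, 0, 0, 0, 0.15, 0, 0, 0, 0, 0, 0, 0.1, 0, 0, 0, 0, 0, 0, 0.05, 0, 0, 0, 0, 0, 0, 0, 0, 0, 0, 0, 0, 0, 0, 0, 0, 0, 0, 0, 0, 0, 0]
}}

```text
t: 5.45
ee_pos: [0.3522, 0.2651, 0.1456]
orientation: [-0.001, 0.894, -0.449, 0.0]
wrist_force: [-0.2, 0.0, -2.3]
finger_gap: 0.0103
gripper_force: 48.7
```

Run:
```python
from h import *
to([.352,.265,.118])
snap('scene','s1')
cv2.imwrite('pics/s1c.png',cv2.resize(cv2.imread('pics/s1.png')[100:260,140:370],(800,556),interpolation=cv2.INTER_CUBIC))
```

```text
pos [0.3522 0.2651 0.1456] delta [-0.      0.0003  0.0276] yaw_y -2.502 tilt [ 0.001  0.001 -1.   ]
```

View pics/s1c.png

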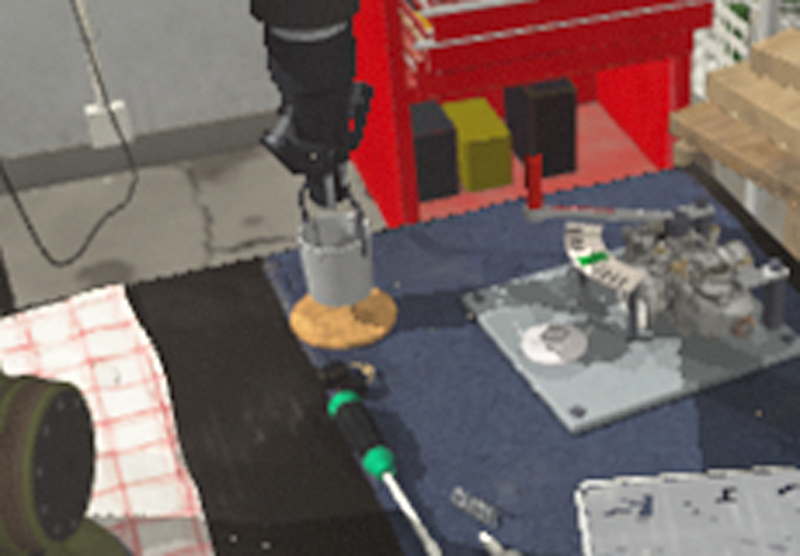

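The pot hangs upright over the mat, about at crop (337,265), with the mat at (343,318). I'll lower it gently.

Converted, 0.01 m is 0.05, 0.008 m is 0.04.

Call:
{"name": "move_tool", "arguments": {
  "offsets": [0, 0, 0, 0, 0, 0.05, 0, 0, 0, 0, 0, 0, 0.04, 0, 0, 0, 0, 0, 0, 0.02, 0, 0, 0, 0, 0, 0, 0, 0, 0, 0, 0, 0, 0, 0, 0],
  "only": "ee_pos|force"
}}

```text
ee_pos: [0.3518, 0.2647, 0.1223]
wrist_force: [0.3, 0.3, -2.1]
gripper_force: 48.7
```

Call:
{"name": "move_tool", "arguments": {
  "offsets": [0, 0, 0, 0, 0, 0.01, 0, 0, 0, 0, 0, 0, 0.01, 0, 0, 0, 0, 0, 0, 0, 0, 0, 0, 0, 0, 0, 0, 0],
  "only": "ee_pos|force"
}}

```text
ee_pos: [0.3518, 0.2648, 0.1184]
wrist_force: [0.4, -1.3, -1.9]
gripper_force: 48.8
```

Converted, 0.002 m is 0.01.

Call:
{"name": "move_tool", "arguments": {
  "offsets": [0, 0, 0, 0, 0, 0.01, 0, 0, 0, 0, 0, 0, 0, 0, 0, 0, 0, 0, 0, 0, 0],
  "only": "ee_pos|force"
}}

```text
ee_pos: [0.3524, 0.2652, 0.1183]
wrist_force: [-2.3, -1.5, 5.8]
gripper_force: 49.6
```

Call:
{"name": "move_tool", "arguments": {
  "offsets": [0, 0, 0, 0, 0, 0.005, 0, 0, 0, 0, 0, 0, 0, 0, 0, 0, 0, 0, 0, 0, 0],
  "only": "ee_pos|force"
}}

```text
ee_pos: [0.3527, 0.2653, 0.1183]
wrist_force: [-3.0, -1.2, 11.1]
gripper_force: 50.0
```

The pot is seated. I'll relieve the push, open, rise straight and look.

Converted, -0.0015 m is -0.0075.

Call:
{"name": "move_tool", "arguments": {
  "offsets": [0, 0, 0, 0, 0, -0.0075, 0, 0, 0, 0, 0, 0, 0, 0, 0, 0, 0, 0, 0, 0, 0.03, 0, 0, 0, 0, 0, 0, 0.04, 0, 0, 0, 0, 0, 0, 0.05, 0, 0, 0, 0, 0, 0, 0.05, 0, 0, 0, 0, 0, 0, 0.05],
  "only": "ee_pos|force|gap"
}}

```text
ee_pos: [0.3517, 0.2647, 0.1166]
wrist_force: [1.2, 0.6, -0.3]
finger_gap: 0.0503
gripper_force: 0.0
```

Call:
{"name": "move_tool", "arguments": {
  "offsets": [0, 0, 0, 0, 0, -0.05, 0.05, 0, 0, 0, 0, 0, -0.1, 0.05, 0, 0, 0, 0, 0, -0.15, 0.05, 0, 0, 0, 0, 0, -0.2, 0.05, 0, 0, 0, 0, 0, -0.2, 0.05, 0, 0, 0, 0, 0, -0.05, 0.05, 0, 0, 0, 0, 0, 0, 0.05],
  "only": "ee_pos|force|gap"
}}

```text
ee_pos: [0.3522, 0.2652, 0.2693]
wrist_force: [0.1, 0.1, -0.1]
finger_gap: 0.05
gripper_force: 0.0
```

Run:
```python
from h import *
to([.536,.231,.25],0.1)
snap('wrist','w3'); snap('top','t3')
a=cv2.imread('pics/w3.png'); b=cv2.imread('pics/t3.png')[140:300,190:320]
cv2.imwrite('pics/m3.png',np.hstack([cv2.resize(a,(640,400))[:, :480],cv2.resize(b,(318,400),interpolation=cv2.INTER_CUBIC)]))
```

```text
pos [0.3522 0.2652 0.2693] delta [ 0.1372 -0.1269  0.0196] yaw_y -2.502 tilt [ 0.002  0.003 -1.   ] rz 0.54
```

View pics/m3.png

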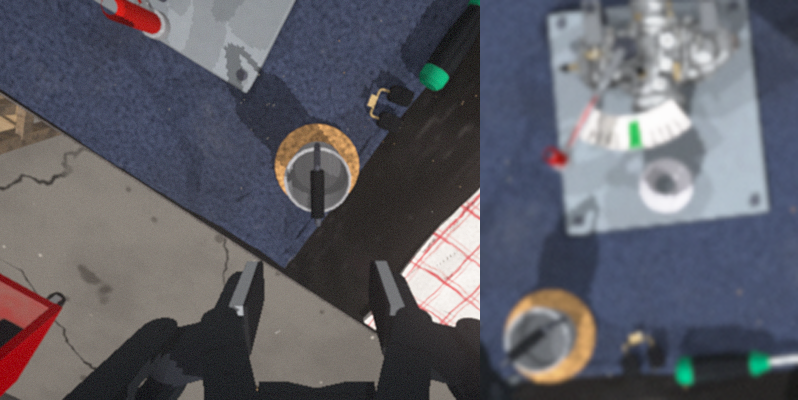

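The pot stands on the mat, released and upright: rim at about (319,182) in the left panel, mat at (317,168). I'll now hover over the lever's handle, turned to its tangent.

Converted, 0.0355 m is 0.1775, -0.0119 m is -0.0595, -0.142 rad is -0.0452.

Call:
{"name": "move_tool", "arguments": {
  "offsets": [0, 0, -0.0452, 0, 0, 0, 0.05, 0, 0, -0.0452, 0, 0, 0, 0.05, 0, 0, -0.0449, 0, 0, 0, 0.05, 0, 0, 0, 0.1775, -0.0595, 0.02, 0.05, 0, 0, 0, 0.1775, -0.0595, 0.02, 0.05, 0, 0, 0, 0.1775, -0.0595, 0.02, 0.05, 0, 0, 0, 0.1775, -0.0595, 0.02, 0.05, 0, 0, 0, 0.1775, -0.0595, 0.02, 0.05],
  "only": "ee_pos|force|gap"
}}

```text
ee_pos: [0.5368, 0.2299, 0.2443]
wrist_force: [0.4, 0.3, 0.6]
finger_gap: 0.05
gripper_force: 0.0
```

Call:
{"name": "move_tool", "arguments": {
  "offsets": [0, 0, 0, 0, 0, 0, 0.05, 0, 0, 0, 0, 0, 0, 0.05],
  "only": "ee_pos|^t"
}}

```text
t: 9.5
ee_pos: [0.5357, 0.23, 0.2439]
```

Run:
```python
from h import *
print('pot rim',atz('w3',319,182,.072),'bar',atz('w3',318,191,.117))
to([.536,.231,.128],1.065); print(readout.observe()['joints'].round(2))
snap('wrist','w4')
z=np.load('pics/w4.npz');hsv=cv2.cvtColor(z['p'],cv2.COLOR_RGB2HSV)
m=cv2.inRange(hsv,(0,150,80),(6,255,255))|cv2.inRange(hsv,(174,150,80),(180,255,255))
n,l,st,ce=cv2.connectedComponentsWithStats(m)
for i in range(1,n):
    if st[i,4]>80: print(st[i],ce[i])
cv2.imwrite('pics/w4c.png',cv2.resize(z['p'][100:340,160:480,::-1],(800,600),interpolation=cv2.INTER_CUBIC))
```

```text
pot rim [0.34838131 0.26623449 0.072     ] bar [0.35167367 0.26363892 0.117     ]
pos [0.5357 0.23   0.2439] delta [-0.     -0.0015  0.1159] yaw_y -2.078 tilt [-0.004 -0.003 -1.   ] rz -0.002
[ 0.75 -0.    0.04 -0.   -1.61  0.31]
[297 189  22  40 533] [308.33771107 206.86116323]
```

View pics/w4c.png

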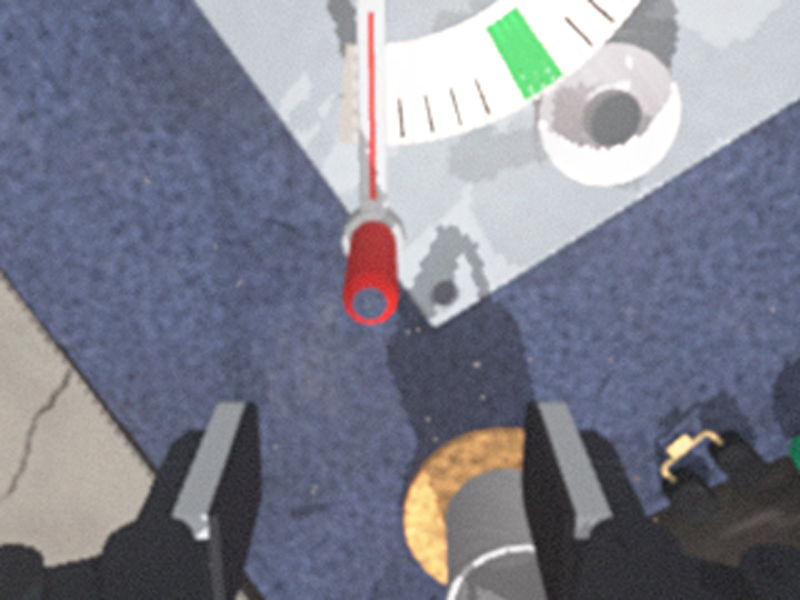

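The handle top is at crop (371,302), which is pixel (308.4,220.8), and its foot is at about (308.8,193). The arm's red line is vertical, so the tool is turned to the tangent.

Run:
```python
from h import *
S=('scene0',215+381/4.848,135+48/4.848)
W=('w4',308.4,220.8)
print(tri(W,S),dep(*W),'top',atz(*W,.155),'foot',atz('w4',308.8,193,.1))
p=atz(*W,.155); to([p[0],p[1],.128],1.065)
# pivot: line direction and radius, fixture yaw from plate edges
print(np.hypot(*(p[:2]-[.6515,.1665])), np.arctan2(*(p[:2]-[.6515,.1665])[::-1]))
for q in [(298,125)]: pass
a=[dep('w4',160+520/2.5,100+v/2.5) for v in (30,50,70)];print('green',a)
```

```text
[0.53667707 0.23497999 0.15225507] [0.48471093 0.26745539 0.00211506] top [0.53650291 0.2351239  0.155     ] foot [0.53966213 0.23403467 0.1       ]
pos [0.5354 0.2305 0.2453] delta [-0.0012 -0.0049  0.1172] yaw_y -2.077 tilt [-0.002 -0.002 -1.   ] rz -0.0
0.13391627584321253 2.6035702249605794
green [array([0.57179837, 0.15895873, 0.07810495]), array([0.56598435, 0.16190039, 0.07861905]), array([0.55996239, 0.16480707, 0.0783173 ])]
```

Converted, 0.04 m is 0.2, -0.005 m is -0.025.

Call:
{"name": "move_tool", "arguments": {
  "offsets": [0, 0, 0, -0.005, -0.025, 0.1, 0.05, 0, 0, 0, 0, 0, 0.2, 0.05, 0, 0, 0, 0, 0, 0.15, 0.05, 0, 0, 0, 0, 0, 0.09, 0.05, 0, 0, 0, 0, 0, 0.045, 0.05, 0, 0, 0, 0, 0, 0, 0.05],
  "clamp_n": 60,
  "only": "ee_pos|force|gap"
}}

```text
ee_pos: [0.5364, 0.2357, 0.1292]
wrist_force: [-0.0, 0.4, 1.4]
finger_gap: 0.0499
gripper_force: 0.0
```

Call:
{"name": "move_tool", "arguments": {
  "offsets": [0, 0, 0, 0, 0, 0, 0.02, 0, 0, 0, 0, 0, 0, 0.0, 0, 0, 0, 0, 0, 0, 0.0, 0, 0, 0, 0, 0, 0, 0.0, 0, 0, 0, 0, 0, 0, 0],
  "clamp_n": 60
}}

```text
t: 10.65
ee_pos: [0.5376, 0.2357, 0.1316]
orientation: [-0.0, 0.968, -0.25, 0.001]
wrist_force: [-4.7, -1.6, 6.3]
finger_gap: 0.0144
gripper_force: 58.7
```

Run:
```python
from h import *
s=readout.observe();h=s['ee_pos'];R=.135;a0=2.634
P=h[:2]-R*np.array([np.cos(a0),np.sin(a0)]);print('pivot',P)
to([*(P+R*np.array([np.cos(a0+.6),np.sin(a0+.6)])),h[2]],1.065+.6)
# rows: pose steps of 0.1 rad in tool axes (tool y = along -tangent?)
w,x,y,z=s['orientation'];M=Ro.from_quat([x,y,z,w]).as_matrix();print(M.round(3))
d=P-h[:2];print('pivot in tool axes',M.T@[*d,0])
```

```text
pivot [0.65561655 0.17004661]
pos [0.5376 0.2357 0.1316] delta [ 0.0234  0.0763 -0.0001] yaw_y -2.077 tilt [ 0.001  0.    -1.   ] rz -0.6
[[ 0.875 -0.484  0.001]
 [-0.484 -0.875  0.   ]
 [ 0.001 -0.001 -1.   ]]
pivot in tool axes [1.34999697e-01 2.54856053e-04 1.29938855e-04]
```

The handle is gripped. I'll swing it along the arc in 0.1 rad steps.

Converted, 0.0135 m is 0.0675, 0.0067 m is 0.0335, -0.1 rad is -0.0318.

Call:
{"name": "move_tool", "arguments": {
  "offsets": [0, 0, -0.0159, 0.001, 0.0335, 0, 0, 0, 0, -0.0159, 0.001, 0.0335, 0, 0, 0, 0, -0.0318, 0.0035, 0.0675, 0, 0, 0, 0, -0.0318, 0.0035, 0.0675, 0, 0, 0, 0, 0, 0, 0, 0, 0],
  "clamp_n": 60
}}

```text
t: 11.15
ee_pos: [0.5237, 0.1983, 0.1316]
orientation: [-0.002, 0.995, -0.102, 0.001]
wrist_force: [-4.4, 5.8, 6.6]
finger_gap: 0.0147
gripper_force: 59.0
```

Call:
{"name": "move_tool", "arguments": {
  "offsets": [0, 0, -0.0318, 0.0035, 0.0675, 0, 0, 0, 0, -0.0318, 0.0035, 0.0675, 0, 0, 0, 0, -0.0159, 0.001, 0.0335, 0, 0, 0, 0, -0.0159, 0.001, 0.0335, 0, 0, 0, 0, 0, 0, 0, 0, 0, 0, 0, 0, 0, 0, 0, 0, 0, 0, 0, 0, 0, 0, 0],
  "clamp_n": 60
}}

```text
t: 11.85
ee_pos: [0.5212, 0.1592, 0.1316]
orientation: [-0.001, 0.999, 0.046, 0.0]
wrist_force: [-8.9, 5.7, 9.6]
finger_gap: 0.0144
gripper_force: 59.3
```

Run:
```python
from h import *
s=readout.observe();d=s['ee_pos'][:2]-[.6556,.1700];print('r',np.hypot(*d),'angle',(np.arctan2(d[1],d[0])-2.634)%(2*np.pi))
snap('wrist','w5');snap('top','t5')
a=cv2.imread('pics/w5.png'); b=cv2.imread('pics/t5.png')[140:300,190:320]
cv2.imwrite('pics/m5.png',np.hstack([a[:,120:600],cv2.resize(b,(318,400),interpolation=cv2.INTER_CUBIC)]))
```

```text
r 0.13479015349625395 angle 0.5877658128094403
```

View pics/m5.png

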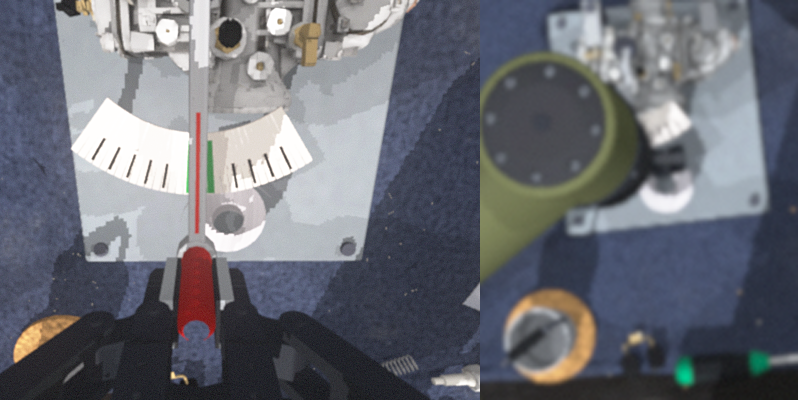

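The arm's red line is at (198,150), inside the green band (187–214, centre about 200). The lever angle is about 0.59, and the pot still stands on the mat. I'll hold briefly to confirm it is steady, then hand in.

Call:
{"name": "move_tool", "arguments": {
  "offsets": [0, 0, 0, 0, 0, 0, 0, 0, 0, 0, 0, 0, 0, 0, 0, 0, 0, 0, 0, 0, 0, 0, 0, 0, 0, 0, 0, 0, 0, 0, 0, 0, 0, 0, 0],
  "clamp_n": 60
}}

```text
t: 12.45
ee_pos: [0.5212, 0.1593, 0.1316]
orientation: [-0.001, 0.999, 0.046, 0.0]
wrist_force: [-8.1, 5.8, 9.0]
finger_gap: 0.0144
gripper_force: 59.3
```

```bash
python3 -c "
from cell import job_done
print(job_done())"
```

```text
the job is handed in; nothing more can be done
None
```

I set the pot upright on the cork mat and let go of it, then swung the lever to about 0.59 rad, inside the green band; I handed the job in at about 12.5 s with the gripper still holding it there.

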